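Build up the reel spindle with spacer and collar

TASK

Build up the reel spindle. Take the thicker of the two spacer rings out of its stand, lay it flat on the open table top and let go of it, then take it again by its rim and put it over the shaft, right down on the bearing, and let go. Then put the retaining collar over the shaft, right down on the spacer, so that its top comes level with the end of the shaft, and leave the thin spacer ring standing in its stand.

Things in the scene. Friction and masses are not known exactly. Their poses are not given: they have to be found in the camera images.
- spindle: Fixed reel spindle, upright: grey base plate 100 x 90 x 12 mm (x, y, z), on it a pedestal 34 mm in diameter up to 33 mm, a bearing 40 mm in diameter from 33 to 45 mm, and a steel shaft 20 mm in diameter from 45 mm to 81 mm above the table, its last 4 mm tapering to 15 mm. Origin on the shaft axis at the table top, z up.
- seat (a point): Centre of the bearing's top face on the shaft axis, 45 mm above the table: the spacer's underside comes to rest here.
- thick_spacer: Loose plain aluminium ring, the THICKER one: outer diameter 54 mm, bore 26 mm, 16 mm thick. Origin at the ring's centre; its y axis is the ring's axis (level while it stands on edge in its stand, vertical when the ring lies flat; either face may be up). Standing in its stand its centre is 33 mm and its top 60 mm above the table. Lying flat on the table its centre is 8 mm up. 50 to 90 g.
- thin_spacer: Loose plain aluminium ring, the thinner one, to be left in its stand: outer diameter 54 mm, bore 26 mm, 8 mm thick. Origin and axes as for the thick ring.
- thick_stand: Fixed grey stand 76 mm long (x), 39 mm wide (y), 26 mm high, with one slot along its x axis, 19 mm wide, slot floor 6 mm above the table, in which the thick ring stands on edge; end blocks keep it from rolling. Origin at the underside's centre. The two stands may change places.
- thin_stand: The same stand for the thin ring: 76 mm long (x), 31 mm wide (y), 26 mm high, slot 11 mm wide. Origin at the underside's centre.
- open_patch (a point): A point on the table top in front of the spindle, unmarked, with at least 45 mm of clear table all round it in every start: one place to lay the ring (any other open spot will do).
- collar: Loose dark steel retaining collar lying flat on the table: outer diameter 40 mm, bore 24 mm, 20 mm high, with a narrow black slit and a small clamp screw inside its outline at one side (decoration; it need not be tightened and either face may be up). Origin at its centre, 10 mm above the table; z along its axis. 75 to 110 g.
Mind the look-alikes: they are no part of the job. What is shaped like the thin_stand but orange or yellow is not meant.

How it is judged:
On the way, in this order (a step that is already met when the one before it is completed fails the run):
1. the thick spacer lies flat on the table top, let go and still (height (world z) of thick_spacer below 0.011 m and angle between the y axis of thick_spacer and the z axis of spindle, either way round below 0.12 rad and contact force between the fingers and thick_spacer below 0.2 N and linear speed of thick_spacer below 0.02 m/s), for 0.2 s.
2. the thick spacer sits on the bearing, round the shaft, let go, with the collar not yet on (horizontal distance between thick_spacer and seat below 0.006 m and z of thick_spacer in the frame of seat between 0.005 and 0.0105 m and angle between the y axis of thick_spacer and the z axis of spindle, either way round below 0.1 rad and contact force between the fingers and thick_spacer below 0.2 N and horizontal distance between collar and seat above 0.03 m), for 0.2 s.
At the end, for the whole second after the job is handed in: Thick spacer round the shaft on the bearing (within 6 mm of the axis), collar round the shaft on the spacer (within 5 mm), each within 2.5 mm of fully down, tilted under 0.1 rad and at rest; the thin spacer stands in its own stand (within 12 mm of its middle) (horizontal distance between thick_spacer and seat below 0.006 m and z of thick_spacer in the frame of seat between 0.005 and 0.0105 m and angle between the y axis of thick_spacer and the z axis of spindle, either way round below 0.1 rad and horizontal distance between collar and seat below 0.005 m and z of collar in the frame of seat between 0.0225 and 0.0285 m and angle between the z axis of collar and the z axis of spindle, either way round below 0.1 rad and linear speed of each of collar, thick_spacer below 0.02 m/s and horizontal distance between thin_spacer and thin_stand below 0.012 m and height (world z) of thin_spacer between 0.028 and 0.04 m); the robot touches nothing.
It fails at once if the thin spacer is taken out of its stand (height (world z) of thin_spacer above 0.055 m).
It also fails if it takes over 72 s, if anything falls off the work surface, if the arm or the gripper's body presses on something with over 40 N, if the wrist force passes 120 N, or if a joint passes its speed limit or range.

ROBOT

A 7-joint arm with a two-finger parallel gripper is mounted at the origin on the work surface; the furniture and walls round the work are solid. World frame = base frame: x ahead of the robot, y to its left, z up, the work surface at z = 0. Lengths are in m, angles in rad, forces in N, time in s.
With the tool pointing down it reaches from about 0.4 to 0.925 m from the base axis. Payload 5.6 kg.
Tool frame: the origin (TCP) lies midway between the tips of the shut fingers; the grasp point (between the pads) lies 19 mm behind it (manip.grip_depth is the distance from the TCP to the grasp point, in m); z points along the fingers, y is the direction in which the jaws open and shut (so a half turn about z gives the same grasp; the last joint's range is limited). The gripper opens to 85 mm and grips with 20 to 120 N. Pads are 22 mm wide; open, the fingers measure 114 mm over their backs; the gripper's body (76 mm by 85 mm) begins 54 mm behind the grasp point. The pads swing forward as they close: fully open they stand 13 mm farther back than shut.
Start: joints at [-1.196, 0.468, -0.012, 1.603, 0.006, 1.071, -0.056], TCP at [0.264, 0.594, 0.231] pointing down, gripper open.
Joint ranges: [-2.53, 2.53], [-0.31, 2.02], [-1.57, 1.55], [0.28, 2.44], [-1.29, 4.43], [0.15, 1.84], [-2.92, 2.92]. Speed limits (rad/s): [2.57, 2.57, 3.14, 3.14, 3.14, 3.14, 3.14].

INTERFACE

Orientations are given as a unit quaternion [x, y, z, w].
In Python, from workcell import manip, get_image, get_calibration gives the robot as it stands.
- The arm moves only by the tool play_rows, never from a script. Its argument "targets" is one flat list of numbers, 5 for each row, row after row: the opening, from -1 (shut) to 1 (fully open), so that 0 is half open, then the shift along the tool's x, y, z in mm, then the turn about the tool's z in degrees. A call has 1 to 10 rows; each row shifts and turns the commanded pose from where the row before left it, along the tool's axes as they then stand; what a row does not reach is not made up. A row lasts 1/10 s, in which the tool goes at most 50 mm and 8.59 degrees, less where a joint would pass 70% of its speed; a pose out of reach is approached as far as the arm can. A call is refused whole if a number of a shift passes 50 or a number of a turn 8.59, either way. A call with a gripper value outside its range is refused whole. The fingers move at their own pace and stop on an object; "newtons" is the grip in N (left out, the last holds). Time passes only in rows, so rows that do not move let the fingers close. It gives the time, the measured TCP pose, the force and the opening at its end, in the units of the state.
- manip.get_obs(): the state, without advancing time (a new reading comes with each control period).
- get_image(name): name is "side" or "top"; returns the picture (400x640x3 uint8, red, green, blue); there is no depth.
- get_calibration(name): a dict with "fx", "fy", "cx", "cy" (pixels), "R" (3x3) and "t" (3): a world point X has camera coordinates R X + t. Camera axes: x right, y down, z forward; pixel columns grow to the right and rows downward; lengths in m; the calibration is good to about 2 mm. A picture is of the moment at which its call begins. get_calibration takes no time and is no camera call.
- manip.sign_off(): hands the job in, once; it reports no verdict.
The state is a dict: "t": time; "joint_pos": joint angles; "qvel": joint speeds; "tau": joint torques, N m; "tcp_pos": TCP position; "eef_rot": TCP orientation; "contact_force": force on the tool from outside, world axes, zero at the start; "torque": the same for the moment, N m; "finger_gap": finger opening in m.
Only numpy, scipy, OpenCV 4.12 (cv2) and the standard library are available. Lean on these libraries where they do the work, as an engineer would, in place of code of your own. Each camera call takes 0.05 s, during which the arm holds its last target. There are 200 camera calls.

## Working session

There is one attempt and no reset: what is moved stays moved. The work goes in short steps, Python scripts to look and compute and a tool call to move; the robot and the scene stay as the last step left them, time stands still between calls to the robot, and variables do not carry over. Pictures are saved under pics/ and viewed, about 8 in all and at most 12, crops included, and the job is handed in when it is done.

Besides the shell and the picture viewer there is one more tool, called after "Request:" as a command line: name --argument value ..., lists and objects as JSON in quotes. play_rows: Moves the arm, as the interface text tells. Its arguments: {"type":"object","properties":{"targets":{"type":"array","items":{"type":"number"}},"newtons":{"type":"number"}},"required":["targets"]}

```bash
mkdir -p pics; ls; python3 - <<'E'
from workcell import manip,get_image,get_calibration
import cv2
for n in("top","side"):
    cv2.imwrite(f"pics/{n}0.png",get_image(n)[:,:,::-1]); c=get_calibration(n); print(n,c)
o=manip.get_obs();print(o, manip.grip_depth)
E
```

```text
pics
top {'fx': 506.5606161075008, 'fy': 506.5606161075008, 'cx': 316.3270687420495, 'cy': 206.38588463503808, 'R': array([[-0.00873641, -0.99989334,  0.01170364],
       [-0.99748379,  0.0078907 , -0.07045438],
       [ 0.07035451, -0.01228971, -0.99744634]]), 't': array([-0.19529728,  0.47279769,  1.04523879])}
side {'fx': 378.0159179318769, 'fy': 378.0159179318769, 'cx': 317.97324920756796, 'cy': 199.08397962270217, 'R': array([[ 0.99912669,  0.03653432, -0.02027582],
       [-0.00552102, -0.36557059, -0.93076724],
       [-0.04141719,  0.93006633, -0.36504963]]), 't': array([-0.43621276, -0.02702008,  1.07288686])}
{'t': 0.1, 'joint_pos': array([-1.19599514,  0.46832084, -0.01156756,  1.60356114,  0.00598647,
        1.07138952, -0.05630789]), 'qvel': array([-0.00044473, -0.00120418,  0.00030253, -0.00219566, -0.00078946,
       -0.00156223, -0.00161949]), 'tau': array([ 1.08925560e-03, -5.33521593e+01,  2.17062340e-02, -2.51968449e+01,
        1.15383393e-02,  4.30853484e-03, -2.19975556e-05]), 'tcp_pos': array([0.26360664, 0.59358372, 0.23040071]), 'eef_rot': array([ 2.07438330e-01,  9.78247751e-01, -8.14883001e-04, -1.10578730e-04]), 'contact_force': array([ 0.35983689, -0.13274644,  0.81367028]), 'torque': array([-0.01008715, -0.02304244, -0.02910275]), 'finger_gap': 0.08520964312277496} 0.0187
```

View pics/top0.png

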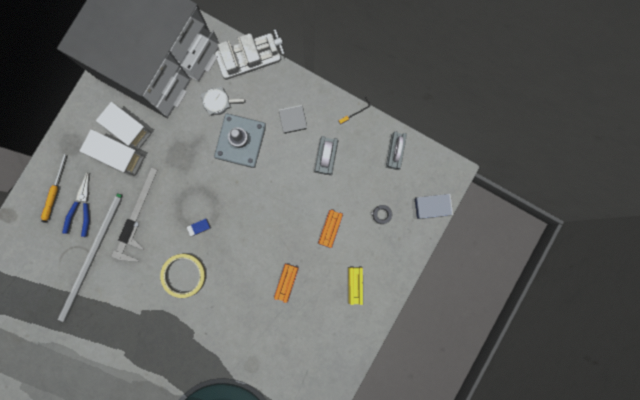

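View pics/side0.png

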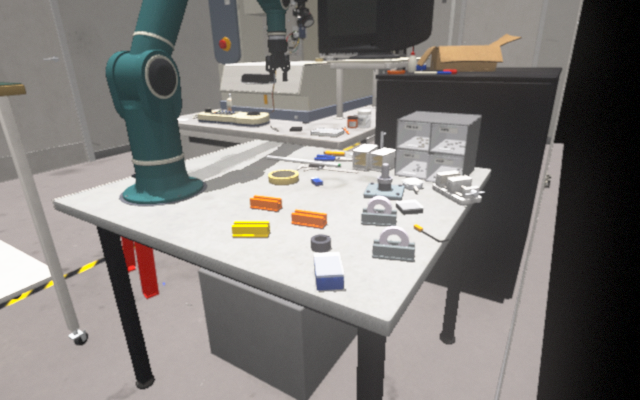

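Top view: spindle at about (238,137), stands at (326,155) and (397,150), collar at (381,214). The side view shows both rings standing. I'll enlarge the top view.

```bash
python3 - <<'E'
import cv2
i=cv2.imread("pics/top0.png")
cv2.imwrite("pics/crop1.png",cv2.resize(i[100:235,210:410],None,fx=4,fy=4,interpolation=cv2.INTER_CUBIC))
E
cat >h.py <<'E'
import numpy as np
from workcell import manip,get_image,get_calibration
from scipy.spatial.transform import Rotation as Ro
def back(n,u,v,z):
    c=get_calibration(n);R=c["R"];d=R.T@np.array([(u-c["cx"])/c["fx"],(v-c["cy"])/c["fy"],1]);o=-R.T@c["t"]
    return o+d*(z-o[2])/d[2]
def proj(n,X):
    c=get_calibration(n);p=c["R"]@np.array(X)+c["t"];return np.array([c["fx"]*p[0]/p[2]+c["cx"],c["fy"]*p[1]/p[2]+c["cy"]])
def tool(X,yawdir=None):
    "shift in tool frame (mm) to TCP target X; turn (deg) bringing the tool y axis onto direction yawdir (rad, world)"
    o=manip.get_obs();R=Ro.from_quat(o["eef_rot"]).as_matrix()
    s=R.T@(np.array(X)-o["tcp_pos"])*1000
    t=None
    if yawdir is not None:
        d=R.T@np.array([np.cos(yawdir),np.sin(yawdir),0]);t=np.degrees(np.arctan2(-d[0],d[1]));t=(t+90)%180-90
    return s.round(1),t
E
```

```text
(no output)
```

View pics/crop1.png

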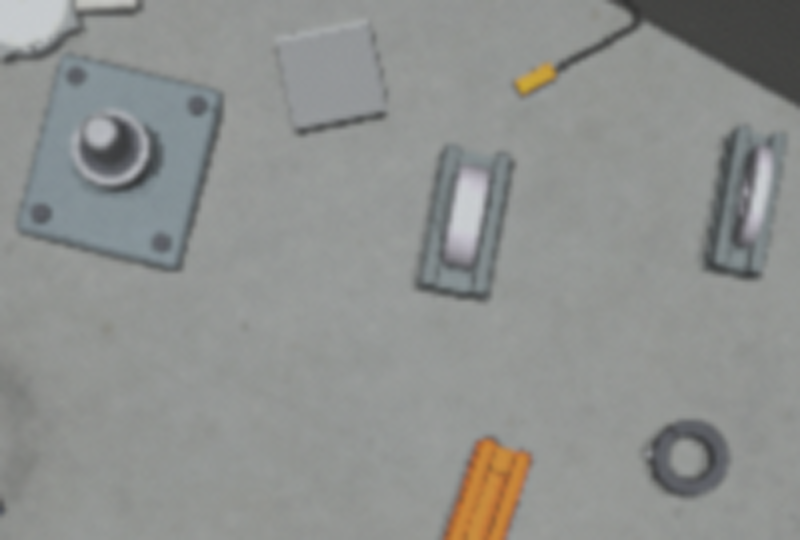

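```bash
python3 - <<'E'
from h import *
P=lambda x,y,z:back("top",(x+.5)/4-.5+210,(y+.5)/4-.5+100,z)
def show(n,p):print(n,(p*1000).round(1))
c=[P(*q,.012) for q in((64,55),(222,93),(182,270),(18,232))]
show("base",np.mean(c,0));show("shafttop",P(103,132,.081));show("bearing",P(113,148,.045))
c=np.array([P(*q,.026) for q in((445,147),(513,153),(488,300),(418,290))])
show("thickstand",c.mean(0));d=c[0]+c[1]-c[2]-c[3];print("long dir",np.degrees(np.arctan2(d[1],d[0])),[np.linalg.norm(c[i]-c[i-1])*1e3 for i in range(4)])
show("ringtop",P(467,215,.060));r=P(474,168,.052)-P(461,265,.052);print(np.degrees(np.arctan2(r[1],r[0])))
show("collar",P(690,458,.02))
show("patch?",P(300,300,0));show("yellow",P(240+0,330,0))
a=np.arctan2(d[1],d[0])
X=P(466,222,.026);X[2]=.2
o=manip.get_obs();print(Ro.from_quat(o["eef_rot"]).as_matrix().round(3))
print(tool(X,a+np.pi/2))
E
```

```text
base [614.  -38.3  12. ]
shafttop [615.1 -38.6  81. ]
bearing [614.7 -38.4  45. ]
thickstand [ 578.1 -220.6   26. ]
long dir -10.646602437707523 [np.float64(77.07415762771876), np.float64(35.89905891722736), np.float64(78.99420310413143), np.float64(36.98803718532804)]
ringtop [ 575.9 -220.1   60. ]
-8.139823647883192
collar [ 453.7 -336.9   20. ]
patch? [ 541.1 -132.1    0. ]
yellow [ 525.2 -100.     0. ]
[[-0.914  0.406 -0.001]
 [ 0.406  0.914 -0.002]
 [-0.    -0.002 -1.   ]]
(array([-618. , -616.4,   31.5]), np.float64(-13.297965637653533))
```

Request:
play_rows --targets '[1,-34,-34,0,0,1,-34,-34,0,0,1,-34,-34,0,0,1,-34,-34,0,0,1,-34,-34,0,0,1,-34,-34,0,0,1,-34,-34,0,0,1,-34,-34,0,0,1,-34,-34,0,0]' --newtons 40

```text
t: 1.0
tcp_pos: [0.4194, 0.1883, 0.2313]
eef_rot: [0.207, 0.978, 0.0, -0.0]
contact_force: [1.3, -0.8, 0.1]
finger_gap: 0.0851
```

Request:
play_rows --targets '[1,-34,-34,0,0,1,-34,-34,0,0,1,-34,-34,0,0,1,-34,-34,0,0,1,-34,-34,0,0,1,-34,-34,0,0,1,-34,-34,0,0,1,-34,-34,0,0,1,0,0,0,-6,1,0,0,0,-6]'

```text
t: 2.0
tcp_pos: [0.5571, -0.1708, 0.2304]
eef_rot: [0.104, 0.995, -0.0, -0.001]
contact_force: [-0.2, 0.8, -0.2]
finger_gap: 0.0851
```

```bash
python3 - <<'E'
from h import *
print(tool([.577,-.2205,.12],np.radians(80.5)),manip.get_obs()["tcp_pos"])
E
```

```text
(array([-29.9, -44.4, 110.5]), np.float64(-2.3998590755268197)) [ 0.55709204 -0.17079391  0.23044961]
```

Request:
play_rows --targets '[1,-15,-22,20,0,1,-15,-22,20,0,1,0,0,35,0,1,0,0,35,-2.4,1,0,0,0,0,1,0,0,0,0]'

```text
t: 2.6
tcp_pos: [0.5775, -0.218, 0.1212]
eef_rot: [0.084, 0.996, 0.0, -0.001]
contact_force: [1.0, 0.2, 1.2]
finger_gap: 0.0855
```

```bash
python3 - <<'E'
from h import *
import cv2
print(tool([.577,-.2205,.032],np.radians(80.5)),manip.get_obs()["tcp_pos"])
a=get_image("top")[100:190,270:390,::-1];b=get_image("side")[170:260,340:460,::-1]
cv2.imwrite("pics/p2.png",np.hstack([cv2.resize(q,(400,300),interpolation=cv2.INTER_CUBIC) for q in(a,b)]))
E
```

```text
(array([-0. , -2.5, 89.2]), np.float64(-0.0940501030671328)) [ 0.57751766 -0.21800738  0.12124982]
```

View pics/p2.png

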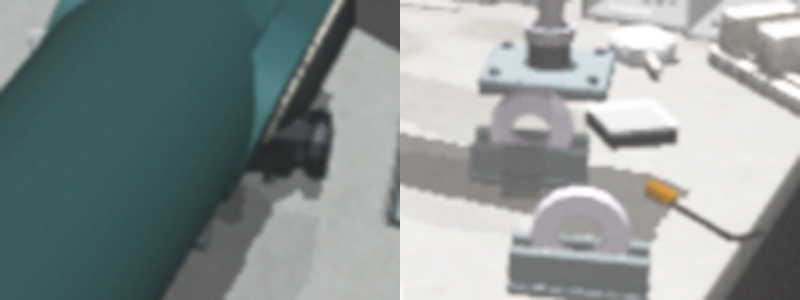

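Request:
play_rows --targets '[1,0,-2.5,30,0,1,0,0,30,0,1,0,0,28,0,1,0,0,0,0,-1,0,0,0,0,-1,0,0,0,0,-1,0,0,0,0,-1,0,0,0,0,-1,0,0,0,0,-1,0,0,0,0]' --newtons 30

```text
t: 3.7
tcp_pos: [0.5778, -0.2206, 0.0343]
eef_rot: [0.083, 0.997, 0.0, 0.001]
contact_force: [-0.9, 0.9, 6.1]
finger_gap: 0.0151
```

Request:
play_rows --targets '[-1,0,0,0,0,-1,0,0,0,0]'

```text
t: 3.9
tcp_pos: [0.5779, -0.2206, 0.0343]
eef_rot: [0.083, 0.997, 0.0, 0.001]
contact_force: [-0.8, -0.0, 6.2]
finger_gap: 0.0155
```

Request:
play_rows --targets '[-1,0,0,-20,0,-1,0,0,-30,0,-1,0,0,-10,0,-1,21,24,0,0,-1,21,24,0,0,-1,21,24,0,0,-1,21,24,0,0,-1,0,0,25,0,-1,0,0,20,0,-1,0,0,0,0]'

```text
t: 4.9
tcp_pos: [0.5082, -0.1111, 0.046]
eef_rot: [0.083, 0.997, 0.0, -0.003]
contact_force: [-0.9, -0.2, -0.4]
finger_gap: 0.0155
```

```bash
python3 - <<'E'
from h import *
import cv2
o=manip.get_obs();print(o["tcp_pos"],o["contact_force"],o["finger_gap"])
u,v=proj("side",o["tcp_pos"]).astype(int);print(u,v)
b=get_image("side")[v-75:v+75,u-100:u+100,::-1]
cv2.imwrite("pics/p3.png",cv2.resize(b,(800,600),interpolation=cv2.INTER_CUBIC))
E
```

```text
[ 0.5081877  -0.11112631  0.04596196] [-0.8515423  -0.20777657 -0.43582982] 0.015485832312343732
344 186
```

View pics/p3.png

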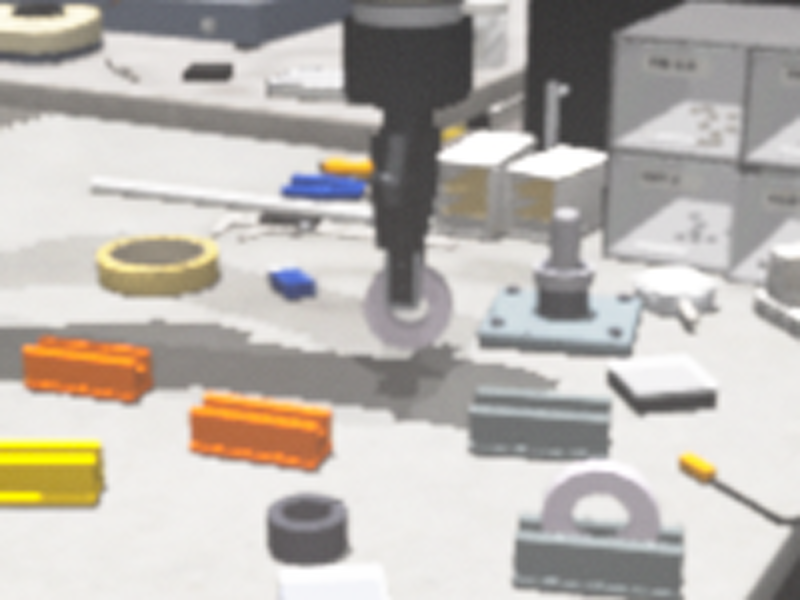

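Request:
play_rows --targets '[-1,0,0,8,0,-1,0,0,6,0,-1,0,0,3.5,0,-1,0,0,0,0,-1,0,0,0,0]'

```text
t: 5.45
tcp_pos: [0.5106, -0.112, 0.0309]
eef_rot: [0.083, 0.997, -0.0, 0.0]
contact_force: [-0.1, 0.1, -1.0]
finger_gap: 0.0153
```

Request:
play_rows --targets '[-1,0,0,2,0,-1,0,0,0,0,-1,0,0,0,0]'

```text
t: 5.75
tcp_pos: [0.5104, -0.1118, 0.0289]
eef_rot: [0.083, 0.997, 0.0, 0.0]
contact_force: [0.8, 0.8, 0.0]
finger_gap: 0.0153
```

Request:
play_rows --targets '[-1,0,0,1.5,0,-1,0,0,0,0,-1,0,0,0,0]'

```text
t: 6.05
tcp_pos: [0.5107, -0.1119, 0.0282]
eef_rot: [0.083, 0.997, 0.0, 0.0]
contact_force: [-2.1, 0.9, 8.2]
finger_gap: 0.0156
```

Request:
play_rows --targets '[-0.3,0,0,0,0,0.5,0,0,0,0,1,0,0,0,0,1,0,0,0,0,1,0,0,0,0,1,0,0,0,0,1,0,0,0,0]'

```text
t: 6.75
tcp_pos: [0.5104, -0.1118, 0.0273]
eef_rot: [0.083, 0.997, 0.0, -0.0]
contact_force: [0.3, -0.3, 0.3]
finger_gap: 0.0857
```

```bash
python3 - <<'E'
from h import *
import cv2
o=manip.get_obs();print(o["tcp_pos"],o["contact_force"],o["finger_gap"])
b=get_image("side")[111:261,244:444,::-1]
cv2.imwrite("pics/p4.png",cv2.resize(b,(800,600),interpolation=cv2.INTER_CUBIC)[100:500,200:700])
E
```

```text
[ 0.51039027 -0.11184086  0.02725438] [ 0.34817198 -0.34118299  0.33312237] 0.08566742026483709
```

View pics/p4.png

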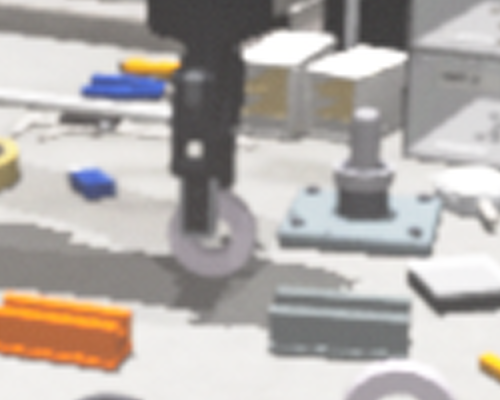

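Request:
play_rows --targets '[1,-2,15,0,0,1,0,12,0,0,1,0,5,0,0,1,0,5,0,0,1,0,5,0,0,1,0,5,0,0,1,0,5,0,0,1,0,4,0,0,1,0,0,0,0,1,0,0,0,0]'

```text
t: 7.8
tcp_pos: [0.5216, -0.0571, 0.0273]
eef_rot: [0.083, 0.997, -0.0, 0.0]
contact_force: [0.5, -0.6, -0.7]
finger_gap: 0.0857
```

```bash
python3 - <<'E'
from h import *
import cv2
o=manip.get_obs();print(o["tcp_pos"],o["contact_force"],o["finger_gap"])
b=get_image("side")[111:261,244:444,::-1]
cv2.imwrite("pics/p5.png",cv2.resize(b,(800,600),interpolation=cv2.INTER_CUBIC)[100:500,200:700])
E
```

```text
[ 0.52164651 -0.05709259  0.02729178] [ 0.49073464 -0.62653703 -0.71058434] 0.08569824056446383
```

View pics/p5.png

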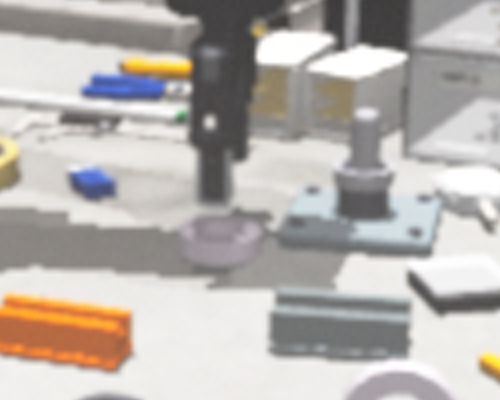

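Request:
play_rows --targets '[1,0,0,-40,0,1,0,0,-40,0,1,0,0,-40,0,1,0,-45,0,0,1,0,-45,0,0,1,0,-45,0,0,1,0,-45,0,0,1,0,-45,0,0,1,0,-45,0,0,1,0,0,0,0]'

```text
t: 8.85
tcp_pos: [0.4736, -0.3313, 0.1479]
eef_rot: [0.089, 0.996, -0.003, 0.0]
contact_force: [-0.4, 0.2, 0.3]
finger_gap: 0.0855
```

```bash
python3 - <<'E'
from h import *
import cv2
print(back("side",349.1,195.4,.008),proj("top",back("side",349.1,195.4,.008)),manip.get_obs()["tcp_pos"])
b=get_image("top")[100:220,200:360,::-1]
cv2.imwrite("pics/p6.png",cv2.resize(b,(800,600),interpolation=cv2.INTER_CUBIC))
E
```

```text
[ 0.52011237 -0.0760723   0.008     ] [258.03350036 184.15411818] [ 0.47363162 -0.33133637  0.14790646]
```

View pics/p6.png

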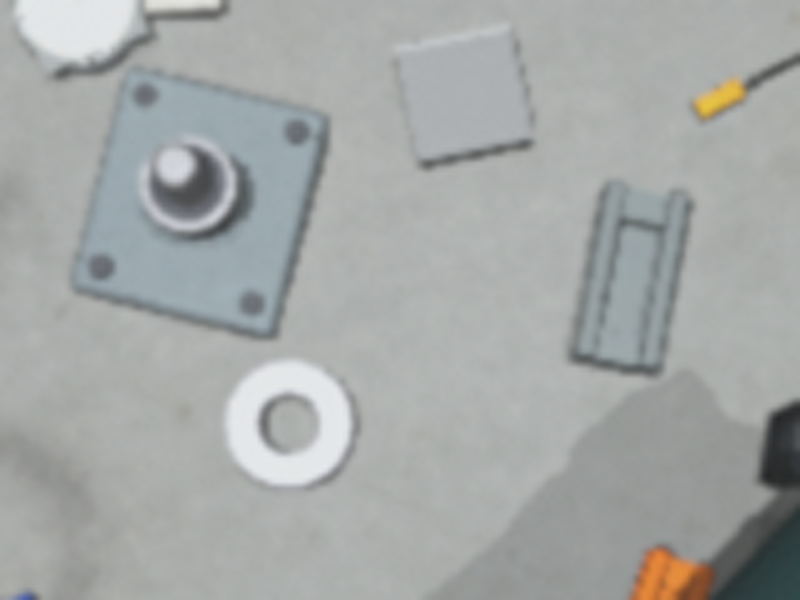

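```bash
python3 - <<'E'
from h import *
P=lambda x,y,z:back("top",(x+.5)/5-.5+200,(y+.5)/5-.5+100,z)
def show(n,p):print(n,(p*1000).round(1))
r=P(290,424,.016);show("ring",r);show("shaft",P(178,165,.081));show("bearing",P(190,186,.045))
show("base",np.mean([P(*q,.012) for q in((133,68),(328,116),(275,338),(73,288))],0))
c=np.array([P(*q,.026) for q in((612,182),(692,196),(660,375),(572,360))]);show("stand",c.mean(0))
r[2]=.1
print(tool(r,np.radians(80.5)))
E
```

```text
ring [518.7 -76.   16. ]
shaft [615.2 -38.3  81. ]
bearing [614.3 -37.9  45. ]
base [614.3 -38.4  12. ]
stand [ 578.  -221.2   26. ]
(array([  0.3, 255.4,  46.9]), np.float64(-0.46576564658388975))
```

Request:
play_rows --targets '[1,0,42.5,0,0,1,0,42.5,0,0,1,0,42.5,0,0,1,0,42.5,0,0,1,0,42.5,0,0,1,0,42.5,0,0,1,0,0,30,0,1,0,0,40,-0.5,1,0,0,20,0,1,0,0,0,0]'

```text
t: 9.9
tcp_pos: [0.5166, -0.0702, 0.0547]
eef_rot: [0.078, 0.997, 0.0, -0.003]
contact_force: [0.6, 0.7, -0.3]
finger_gap: 0.085
```

```bash
python3 - <<'E'
from h import *
print(tool([.5187,-.076,.003],np.radians(80.5)))
E
```

```text
(array([-3.3, -5.4, 51.7]), np.float64(0.5600029122208525))
```

Request:
play_rows --targets '[1,-2,-4.5,0,0.5,1,0,0,0,0,1,0,0,15,0,1,0,0,15,0,1,0,0,10,0,1,0,0,0,0,1,0,0,0,0]'

```text
t: 10.6
tcp_pos: [0.5201, -0.0767, 0.0167]
eef_rot: [0.083, 0.997, -0.0, -0.001]
contact_force: [0.4, 0.5, 0.1]
finger_gap: 0.0853
```

```bash
python3 - <<'E'
from h import *
print(tool([.5187,-.076,.003],np.radians(80.5)))
E
```

```text
(array([ 1.4,  0.4, 13.7]), np.float64(-0.057578897893677095))
```

Request:
play_rows --targets '[1,1.2,0,7,0,1,0,0,6,0,0.6,0,0,0,0,0.5,0,0,0,0,0.4,0,0,0,0,0.2,0,0,0,0,0.0,0,0,0,0,0,0,0,0,0]' --newtons 30

```text
t: 11.4
tcp_pos: [0.5195, -0.0764, 0.0048]
eef_rot: [0.083, 0.997, 0.0, 0.0]
contact_force: [-1.5, 0.7, 5.5]
finger_gap: 0.0527
```

Request:
play_rows --targets '[0,0,0,0,0,0,0,0,0,0]'

```text
t: 11.6
tcp_pos: [0.5195, -0.0764, 0.0048]
eef_rot: [0.083, 0.997, 0.0, 0.0]
contact_force: [-1.5, 0.5, 5.5]
finger_gap: 0.0528
```

Request:
play_rows --targets '[0,0,0,-15,0,0,0,0,-30,0,0,0,0,-40,0,0,0,0,-20,0,0,-29,18,0,0,0,-29,18,0,0,0,-29,18,0,0,0,0,0,0,0,0,0,0,0,0]' --newtons 40

```text
t: 12.5
tcp_pos: [0.6138, -0.0372, 0.1094]
eef_rot: [0.083, 0.997, -0.0, -0.0]
contact_force: [0.1, 0.5, -1.5]
finger_gap: 0.0522
```

```bash
python3 - <<'E'
from h import *
import cv2
o=manip.get_obs()
print(tool([.6152,-.0382,.085],np.radians(80.5)),o["tcp_pos"],o["finger_gap"])
print(proj("side",o["tcp_pos"]),proj("side",[.6145,-.0383,.081]),proj("side",o["tcp_pos"]+[-.0008,0,.003]))
a=get_image("side")[90:210,310:470,::-1]
cv2.imwrite("pics/p7.png",cv2.resize(a,(800,600),interpolation=cv2.INTER_CUBIC))
E
```

```text
(array([-1.6, -0.7, 24.4]), np.float64(0.009242713006941017)) [ 0.61378851 -0.0372201   0.10940882] 0.052194556688759455
[385.37035698 152.98875275] [385.20978266 163.75350309] [385.10944582 151.85398656]
```

View pics/p7.png

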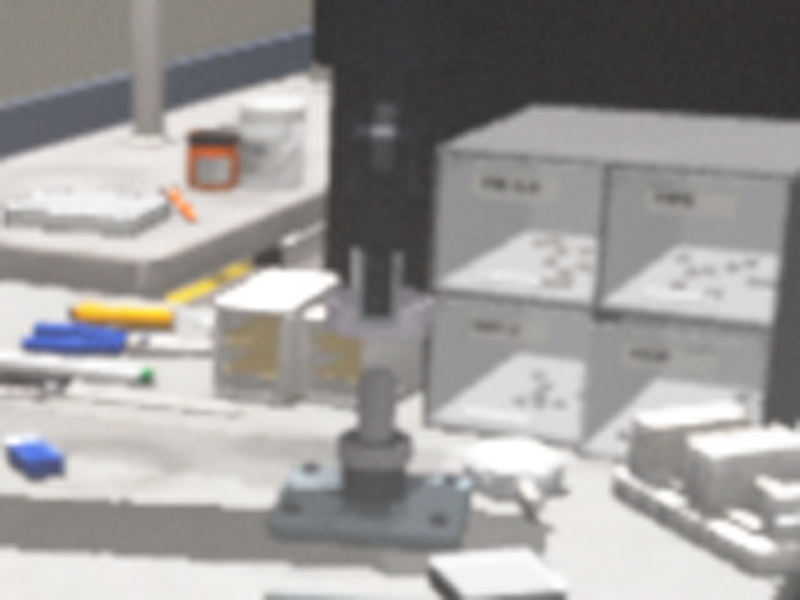

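Request:
play_rows --targets '[0,0,-0.7,10,0,0,0,0,10,0,0,0,0,6,0,0,0,0,4,0,0,0,0,0,0,0,0,0,0,0]'

```text
t: 13.15
tcp_pos: [0.6138, -0.0383, 0.0792]
eef_rot: [0.083, 0.997, -0.0, -0.0]
contact_force: [0.1, -0.1, -0.2]
finger_gap: 0.0523
```

Request:
play_rows --targets '[0,0,0,8,0,0,0,0,8,0,0,0,0,7,0,0,0,0,2,0,0,0,0,0,0,0,0,0,0,0]'

```text
t: 13.75
tcp_pos: [0.614, -0.0383, 0.0543]
eef_rot: [0.083, 0.997, -0.0, 0.0]
contact_force: [-0.3, -1.0, -1.3]
finger_gap: 0.0523
```

Request:
play_rows --targets '[0,0,0,3,0,0,0,0,1,0,0,0,0,0,0,0,0,0,0,0]'

```text
t: 14.15
tcp_pos: [0.6139, -0.0382, 0.0504]
eef_rot: [0.083, 0.997, 0.0, 0.0]
contact_force: [-0.1, -0.1, -0.8]
finger_gap: 0.0521
```

Request:
play_rows --targets '[0.4,0,0,0,0,0.7,0,0,0,0,1,0,0,0,0,1,0,0,0,0,1,0,0,0,0,1,0,0,-20,0,1,0,0,-40,0,1,0,0,-40,0,1,0,0,0,0]'

```text
t: 15.05
tcp_pos: [0.6176, -0.0387, 0.1561]
eef_rot: [0.083, 0.997, 0.001, 0.005]
contact_force: [0.9, 0.1, 0.1]
finger_gap: 0.0853
```

```bash
python3 - <<'E'
from h import *
import cv2
print(tool([.4537,-.3369,.12]))
a=get_image("side")[130:205,335:435,::-1]
cv2.imwrite("pics/p8.png",cv2.resize(a,(800,600),interpolation=cv2.INTER_CUBIC))
E
```

```text
(array([ 112.5, -321.3,   34.3]), None)
```

View pics/p8.png

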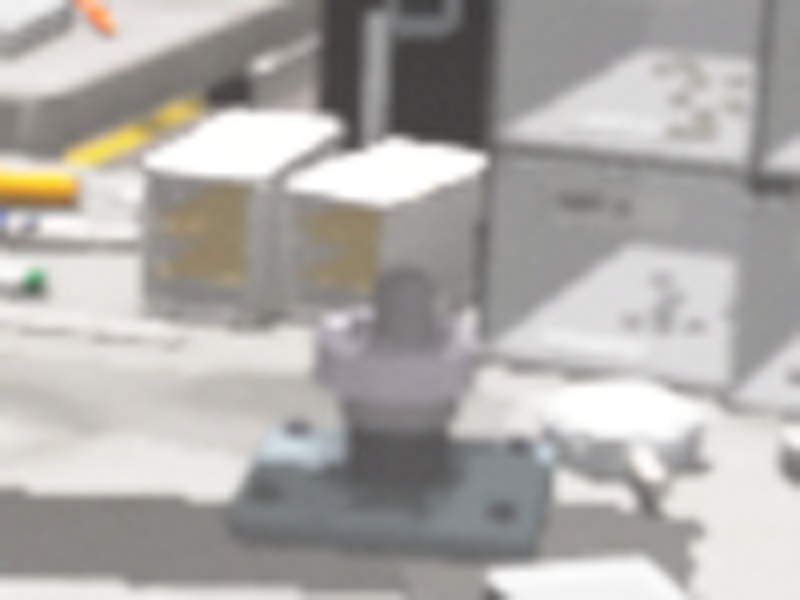

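Request:
play_rows --targets '[0.4,16,-46,0,0,0.4,16,-46,0,0,0.4,16,-46,0,0,0.4,16,-46,0,0,0.4,16,-46,0,0,0.4,16,-46,0,0,0.4,16,-45,0,0,0.4,0,0,34,0,0.4,0,0,0,0,0.4,0,0,0,0]'

```text
t: 16.1
tcp_pos: [0.4498, -0.3348, 0.1152]
eef_rot: [0.083, 0.997, 0.001, -0.001]
contact_force: [0.5, 0.1, 1.1]
finger_gap: 0.06
```

```bash
python3 - <<'E'
from h import *
print(tool([.4537,-.3369,.007],np.radians(80.5)),manip.get_obs()["finger_gap"])
E
```

```text
(array([ -4.5,  -1.6, 108.2]), np.float64(0.018318694663179258)) 0.05999303752706951
```

Request:
play_rows --targets '[0.4,-4.5,-1.5,30,0,0.4,0,0,35,0,0.4,0,0,25,0,0.4,0,0,10,0,0.4,0,0,0,0,0.4,0,0,0,0]'

```text
t: 16.7
tcp_pos: [0.4556, -0.3385, 0.0175]
eef_rot: [0.083, 0.997, -0.0, 0.001]
contact_force: [-0.2, 0.4, 0.2]
finger_gap: 0.0599
```

```bash
python3 - <<'E'
from h import *
print(tool([.4537,-.3369,.005],np.radians(80.5)),manip.get_obs()["contact_force"])
E
```

```text
(array([ 2.2,  1.3, 12.5]), np.float64(0.017689407949688984)) [-0.24124104  0.44145744  0.2157361 ]
```

Request:
play_rows --targets '[0.4,2,1.3,7,0,0.4,0,0,5,0,0.4,0,0,0,0,0.2,0,0,0,0,0,0,0,0,0,-0.2,0,0,0,0,-0.3,0,0,0,0,-0.3,0,0,0,0,-0.3,0,0,0,0,-0.3,0,0,0,0]' --newtons 40

```text
t: 17.7
tcp_pos: [0.4528, -0.337, 0.0048]
eef_rot: [0.083, 0.997, -0.0, 0.0]
contact_force: [-1.2, 0.6, 5.5]
finger_gap: 0.0385
```

```bash
python3 - <<'E'
from h import *
print(tool([.4537,-.3369,.005],np.radians(80.5)),manip.get_obs()["contact_force"])
E
```

```text
(array([-0.8,  0.3, -0.2]), np.float64(-0.0477351785949196)) [-1.21726753  0.59876341  5.4668019 ]
```

Request:
play_rows --targets '[-0.3,0,0,-25,0,-0.3,0,0,-45,0,-0.3,0,0,-45,0,-0.3,-16,46,0,0,-0.3,-16,46,0,0,-0.3,-16,46,0,0,-0.3,-16,46,0,0,-0.3,-16,46,0,0,-0.3,-15,46,0,0,-0.3,-14,45,0,0]'

```text
t: 18.7
tcp_pos: [0.6139, -0.0361, 0.119]
eef_rot: [0.083, 0.997, 0.0, -0.0]
contact_force: [0.9, -0.4, -0.6]
finger_gap: 0.0384
```

Request:
play_rows --targets '[-0.3,0,0,0,0,-0.3,0,0,0,0]'

```text
t: 18.9
tcp_pos: [0.6133, -0.0365, 0.1186]
eef_rot: [0.081, 0.997, -0.0, -0.0]
contact_force: [-0.3, -0.4, -0.7]
finger_gap: 0.0388
```

```bash
python3 - <<'E'
from h import *
print(tool([.6136,-.0383,.100],np.radians(80.5)))
E
```

```text
(array([-0.6, -1.7, 18.6]), np.float64(0.15877298750920943))
```

Request:
play_rows --targets '[-0.3,-0.5,-1.7,14,0,-0.3,0,0,5,0,-0.3,0,0,0,0,-0.3,0,0,0,0]'

```text
t: 19.3
tcp_pos: [0.6131, -0.0412, 0.0999]
eef_rot: [0.084, 0.996, -0.0, -0.0]
contact_force: [0.5, -0.1, -0.5]
finger_gap: 0.0388
```

```bash
python3 - <<'E'
from h import *
import cv2
print(tool([.6136,-.0383,.100],np.radians(80.5)))
a=get_image("side")[130:190,345:425,::-1]
cv2.imwrite("pics/p9.png",cv2.resize(a,(800,600),interpolation=cv2.INTER_CUBIC))
E
```

```text
(array([ 0. ,  2.9, -0.1]), np.float64(-0.14232689524534692))
```

View pics/p9.png

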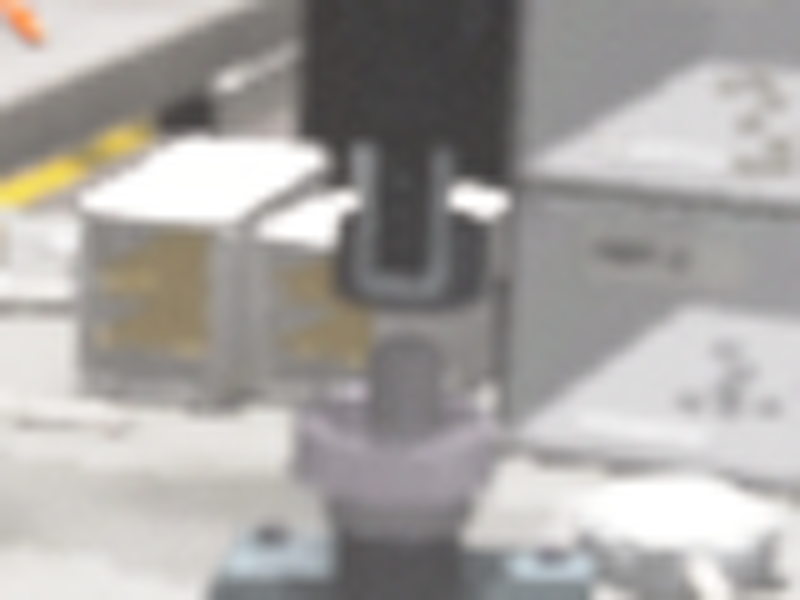

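Request:
play_rows --targets '[-0.3,0,0,0,0,-0.3,0,0,0,0,-0.3,0,0,0,0]'

```text
t: 19.65
tcp_pos: [0.6137, -0.0401, 0.1005]
eef_rot: [0.083, 0.997, 0.0, 0.0]
contact_force: [0.7, -0.8, -0.8]
finger_gap: 0.0384
```

Request:
play_rows --targets '[-0.3,1,1.7,0,0,-0.3,0,0,0,0,-0.3,0,0,0,0,-0.3,0,0,0,0]'

```text
t: 20.05
tcp_pos: [0.6129, -0.0382, 0.1003]
eef_rot: [0.083, 0.997, 0.0, 0.0]
contact_force: [-0.1, 0.0, -0.8]
finger_gap: 0.0387
```

Request:
play_rows --targets '[-0.3,0,0,8,0,-0.3,0,0,6,0,-0.3,0,0,4,0,-0.3,0,0,3,0,-0.3,0,0,0,0,-0.3,0,0,0,0]'

```text
t: 20.65
tcp_pos: [0.6129, -0.0383, 0.0793]
eef_rot: [0.083, 0.997, -0.0, -0.0]
contact_force: [0.1, 0.3, -1.1]
finger_gap: 0.0386
```

Request:
play_rows --targets '[-0.3,0,0,4,0,-0.3,0,0,4,0,-0.3,0,0,3,0,-0.3,0,0,1.5,0,-0.3,0,0,0,0,-0.3,0,0,0,0]'

```text
t: 21.25
tcp_pos: [0.6129, -0.0383, 0.0668]
eef_rot: [0.083, 0.997, -0.0, 0.0]
contact_force: [-0.8, 0.3, -0.4]
finger_gap: 0.0387
```

Request:
play_rows --targets '[-0.3,0,0,0.8,0,-0.3,0,0,0,0,0,0,0,0,0,0.2,0,0,0,0,0.4,0,0,0,0,0.4,0,0,0,0,0.4,0,0,-20,0,0.4,0,0,-40,0,0.4,0,0,-40,0,0.4,0,0,0,0]'

```text
t: 22.25
tcp_pos: [0.6166, -0.0388, 0.1719]
eef_rot: [0.083, 0.997, 0.001, 0.005]
contact_force: [0.8, -0.7, -0.5]
finger_gap: 0.0597
```

Request:
play_rows --targets '[0.4,30,-40,0,0,0.4,30,-40,0,0,0.4,30,-40,0,0,0.4,30,-40,0,0,0.4,30,-40,0,0,0.4,30,-40,0,0,0.4,0,0,0,0,0.4,0,0,0,0,0.4,0,0,0,0]'

```text
t: 23.15
tcp_pos: [0.3964, -0.2443, 0.1659]
eef_rot: [0.082, 0.997, 0.0, 0.0]
contact_force: [-0.9, 0.0, -0.4]
finger_gap: 0.0596
```

```bash
python3 - <<'E'
from h import *
import cv2
o=manip.get_obs();print(o["tcp_pos"],o["contact_force"])
I=get_image("side");a=I[135:195,345:425,::-1];t=get_image("top")[110:170,205:285,::-1];c=I[215:275,350:430,::-1]
cv2.imwrite("pics/p10.png",np.vstack([np.hstack([cv2.resize(q,(400,300),interpolation=cv2.INTER_CUBIC) for q in z]) for z in((a,t),(c,c))]))
E
```

```text
[ 0.39639334 -0.24433501  0.16590263] [-0.85863917  0.01665267 -0.37653414]
```

View pics/p10.png

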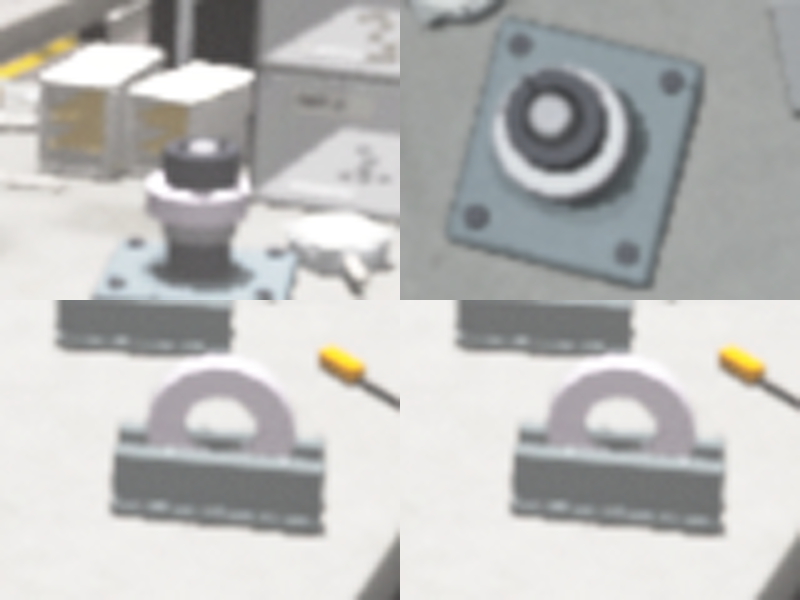

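The spacer lies flat on the bearing with the collar on it. The collar's top is level with the shaft end: shaft tip at (548,115) and collar centre at (553,117) in the crop. The thin ring still stands in its stand, and the arm is clear of everything.

```bash
python3 -c "
from workcell import manip
print(manip.sign_off())"
```

```text
the job is handed in; nothing more can be done
None
```

The spindle is built up and I handed the job in at about 23 s of the 72 s allowed; sign-off gives no verdict.

- **Thick spacer:** I took it from its stand, stood it on the open table and tipped it flat with an open finger. Then I gripped it by the rim, lowered it over the shaft onto the bearing and let go.
- **Collar:** I set it over the shaft onto the spacer and let go.

The last pictures show the spacer flat on the bearing and the collar flat on it, its top level with the shaft end. The thin ring is upright in its stand, and the arm is parked clear.

- **Centring:** By eye, the spacer and collar are within about 2 mm of the shaft axis. I did not measure this again after the final release.
- **Disagreement:** While I carried the spacer and then the collar, the side view put each about 1.5–2.5 mm off the shaft along x. That did not quite match the top view. I made small or no corrections, and both parts went down with no noticeable contact force.

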